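# Unclip the wide battery pack from the charger

### The job

Take the wider of the two battery packs out of the charger: pinch its two sprung tabs together to unlatch it, lift it straight out, and set it down gently, standing upright, in the empty metal tray, then let go of it. Leave the narrow pack clipped in its bay.

Things in the scene. Friction and masses are not known exactly. Their poses are not given: they have to be found in the camera images.
- charger: Black two-bay battery charger, 106 x 250 x 42 mm, fixed. Origin at the centre of its underside; x across it, y along it, z up. Bays at y = +60 and -60 mm. Socket floor 8 mm, top 42 mm above the bench; a pack's stem is 34 mm deep in its socket with 1 to 1.5 mm of play. A lip in each socket holds the pack's two catches until both tabs are pressed.
- wide_pack: The wider grey battery pack, to be taken out: 34 mm thick (x), 92 mm wide (y), 92 mm tall, about 0.4 kg, snapped into either bay, its axes parallel to the charger's. Origin at the centre of its underside (the foot of its 40 x 48 mm stem), z up. On its two broad faces (-x and +x) stand black sprung tabs: pinch them along the pack's x; held pressed, they also carry the pack.
- wide_pack_grip (a point): Point midway between the wide pack's two tabs, at mid-height of their paddles, 61 mm above the pack's origin; axes as the pack's. The paddles are flat and upright, 26 mm wide (y), 30 mm tall, 62 mm over their outer faces at rest and 38 mm fully pressed.
- wide_pack_front_tab (a joint): Travel of the wide pack's tab on its -x face: 0 = sprung out (latched), 0.012 m = fully pressed in. The spring pushes back with 2 N at first and 7 N fully pressed; the catch is free of the lip from about 5.5 mm on. A grip of 20 to 40 N presses both tabs and holds the pack.
- wide_pack_back_tab (a joint): The same for the tab on the +x face.
- slim_pack: The narrow grey battery pack: like the wide one with the same stem and tabs, but only 52 mm wide (y). It stays snapped in the other bay. Origin at the centre of its underside, z up.
- tray: Empty shallow square tray of bare aluminium, 160 x 160 x 25 mm, walls and floor 4 mm thick; fixed to the bench. Origin at the centre of its underside, z up. Keep the arm clear of the big paper roll lying left of the charger, the lamp above it and the things hung on the wall behind.
Things that resemble listed ones, but are neither listed nor needed, are in the scene too. What is shaped like the wide_pack but orange is not meant.

How it is judged:
By the outcome, as a careful person would: the job done as asked, in the order asked, and still so for the second after the job is handed in, with the robot touching nothing.
It also fails if it takes over 43 s, if anything falls off the work surface, if the arm or the gripper's body presses on something with over 40 N, if the wrist force passes 120 N, or if a joint passes its speed limit or range.

### The arm

A 7-joint arm with a two-finger parallel gripper is mounted at the origin on a cart in front of the work surface, level with it; the furniture and walls round the work are solid. World frame = base frame: x ahead of the robot, y to its left, z up, the work surface at z = 0. Lengths are in mm, angles in rad, forces in N, time in s.
With the tool pointing down it reaches from about 350 to 775 mm from the base axis. Payload 3.1 kg.
Tool frame: the origin (TCP) lies on the centre line of the jaws, within the pads' length; the fingertips stand 19 mm ahead of it and the grasp point (between the pads) is the TCP (robot.tips_ahead is the distance from the TCP to the fingertips, in mm); z points along the fingers, y is the line along which they close (so a half turn about z gives the same grasp; the last joint's range is limited). The gripper opens to 85 mm and grips with 20 to 120 N. Pads are 22 mm wide; open, the fingers measure 114 mm over their backs; the gripper's body (76 mm by 85 mm) begins 54 mm behind the grasp point. The pads swing forward as they close: fully open they stand 13 mm farther back than shut.
Start: joints at [-1.296, 0.311, 0.014, 1.512, -0.004, 1.319, -0.027], TCP at [171.313, 522.656, 227.604] pointing down, gripper open.
Joint ranges: [-2.7, 2.7], [-0.3, 1.91], [-1.27, 1.3], [0.12, 2.57], [-1.44, 4.58], [0.2, 2.03], [-3.05, 3.05]. Speed limits (rad/s): [2.79, 2.79, 3.14, 3.14, 3.14, 3.14, 3.14].

### API

Orientations are given as a unit quaternion [w, x, y, z].
In Python, from cell import read_state, viewer, robot gives the robot as it stands.
- The arm moves only by the tool send_rows, never from a script. Its argument "moves" is a list of rows, each a list of 3 entries, a list of its own where there are three numbers: the turn, a rotation vector about the tool's x, y, z in degrees, then the shift along the tool's x, y, z in cm, then the finger opening in cm, from 0 to 8.54. A call has 1 to 5 rows; each row shifts and turns the commanded pose from where the row before left it, along the tool's axes as they then stand; what a row does not reach is not made up. A row lasts 1/12 s, in which the tool goes at most 41.7 mm and 7.16 degrees, less where a joint would pass 70% of its speed; a pose out of reach is approached as far as the arm can. A call with a gripper value outside its range is refused whole. The fingers move at their own pace and stop on an object; "newtons" is the grip in N (left out, the last holds). Time passes only in rows, so rows that do not move let the fingers close. It gives the time, the measured TCP pose, the force, the opening and the grip force at its end, in the units of the state.
- read_state(): the state, without advancing time (a new reading comes with each control period).
- viewer.snapshot(name): name is "scene" or "top" or "wrist"; returns a dict with "img" (480x640x3 uint8, red, green, blue), "depth" (480x640 float32, mm along the optical axis (not along the pixel's ray), 0 where there is no reading), "fx", "fy", "cx", "cy" (pixels), "world_to_cam" (4x4, takes a point from world to camera coordinates); the wrist camera has in their place "hand_eye" (4x4, takes a point from camera to tool coordinates, whose origin is the TCP and whose axes are the flange's). Camera axes: x right, y down, z forward; pixel columns grow to the right and rows downward; lengths in mm; the calibration is good to about 2 mm. A picture is of the moment at which its call begins: read the wrist's pose just before it.
- robot.close_job(): hands the job in; it is judged then, once.
The state is a dict: "t": time; "q": joint angles; "dq": joint speeds; "tau": joint torques, N m; "ee_pos": TCP position; "orientation": TCP orientation; "wrist_force": force on the tool from outside, world axes, zero at the start; "moment": the same for the moment, N m; "gripper_width": opening from 0.0 (shut) to 1.0 (fully open); "gripper_force": force on a finger pad.
Only numpy, scipy, OpenCV 4.12 (cv2) and the standard library are available. Lean on these libraries where they do the work, as an engineer would, in place of code of your own. Each camera call takes 0.05 s, during which the arm holds its last target. There are 200 camera calls.

## Working session

There is one attempt and no reset: what is moved stays moved. The work goes in short steps, Python scripts to look and compute and a tool call to move; the robot and the scene stay as the last step left them, time stands still between calls to the robot, and variables do not carry over. Pictures are saved under pics/ and viewed, at most 10 in all, crops included, and the job is handed in when it is done.

Besides the shell and the picture viewer there is one more tool, called after "Call:" as name([rows], argument=value, ...), one row to a line, values as JSON. send_rows: Moves the arm, as the interface text tells. Its arguments: {"type":"object","properties":{"moves":{"type":"array","items":{"type":"array"}},"newtons":{"type":"number"}},"required":["moves"]}

```bash
mkdir -p pics; ls
cat > h.py <<'E'
import numpy as np,cv2
from scipy.spatial.transform import Rotation as R
from cell import read_state,viewer,robot
def T(s):
    w,x,y,z=s["orientation"];M=np.eye(4);M[:3,:3]=R.from_quat([x,y,z,w]).as_matrix();M[:3,3]=s["ee_pos"];return M
def snap(n):
    s=read_state();d=viewer.snapshot(n)
    d["c2w"]=T(s)@np.array(d["hand_eye"]) if n=="wrist" else np.linalg.inv(np.array(d["world_to_cam"]))
    return d
def cloud(d):
    v,u=np.mgrid[:480,:640];z=d["depth"]
    p=np.stack([(u-d["cx"])/d["fx"]*z,(v-d["cy"])/d["fy"]*z,z],-1)
    w=p@d["c2w"][:3,:3].T+d["c2w"][:3,3];w[z==0]=np.nan;return w
def save(d,n): cv2.imwrite(f"pics/{n}.png",cv2.cvtColor(d["img"],cv2.COLOR_RGB2BGR))
E
python3 - <<'E'
from h import *
for n in["top","scene"]:
    d=snap(n);save(d,n);np.save(n,cloud(d));print(d["c2w"].round(2).tolist(),d["fx"])
s=read_state();print(s,T(s).round(3))
E
```

```text
pics
[[-0.01, -0.99, 0.17, 356.14], [-1.0, 0.01, 0.01, 60.83], [-0.01, -0.17, -0.99, 1131.13], [0.0, 0.0, 0.0, 1.0]] 463.7014945672245
[[0.78, -0.48, 0.4, -79.49], [-0.63, -0.61, 0.49, -659.99], [0.01, -0.63, -0.78, 1230.51], [0.0, 0.0, 0.0, 1.0]] 529.2903801946339
{'t': 0.1, 'q': array([-1.29570348,  0.31163718,  0.01398917,  1.51287166, -0.00438495,
        1.31920513, -0.02717832]), 'dq': array([ 3.56952918e-04, -5.93417562e-04, -1.18857693e-04, -2.35573896e-03,
        1.28797861e-03,  1.68027445e-03, -6.83390239e-05]), 'tau': array([ 1.08227461e-03, -3.80850434e+01,  1.46882865e-01, -2.31241357e+01,
        1.23672344e-02,  8.11788195e-03,  3.17087391e-06]), 'ee_pos': array([171.12372322, 522.0164154 , 226.64449512]), 'orientation': array([-1.14598425e-04,  1.57682627e-01,  9.87489289e-01, -1.03912245e-03]), 'wrist_force': array([-0.60040669,  0.17593578, -1.1089079 ]), 'moment': array([-0.00835309, -0.03096397, -0.03954211]), 'gripper_force': 0.0, 'gripper_width': 1.0018494317890834} [[-9.50000e-01  3.11000e-01 -1.00000e-03  1.71124e+02]
 [ 3.11000e-01  9.50000e-01 -2.00000e-03  5.22016e+02]
 [-0.00000e+00 -2.00000e-03 -1.00000e+00  2.26644e+02]
 [ 0.00000e+00  0.00000e+00  0.00000e+00  1.00000e+00]]
```

View pics/top.png

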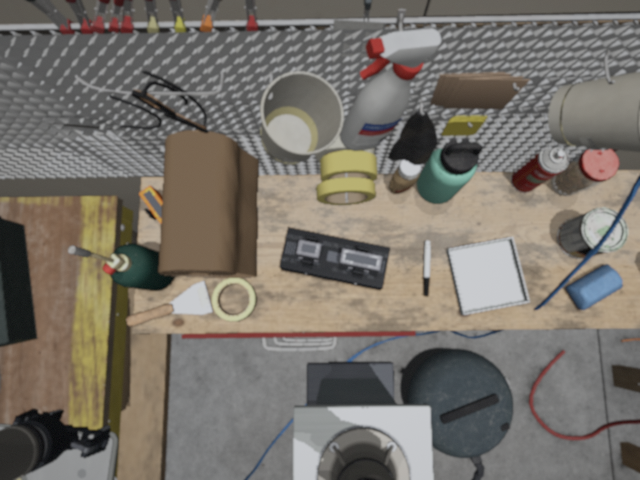

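View pics/scene.png

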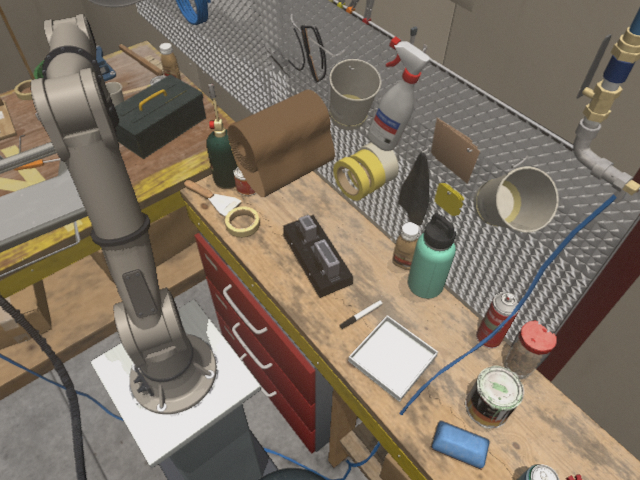

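The top view shows the charger at about (335,258), the wide pack at (361,258), the slim pack at (308,249) and the tray at (488,275). The paper roll is at (205,205) and a yellow lamp or reel is at (347,178).

Run:
```python
from h import *
w=np.load("top.npy")
def rep(name,u0,u1,v0,v1,z0,z1):
    p=w[v0:v1,u0:u1].reshape(-1,3);p=p[(p[:,2]>z0)&(p[:,2]<z1)]
    if len(p)<5: print(name,len(p));return
    r=cv2.minAreaRect(p[:,:2].astype(np.float32));print(name,len(p),np.round(r[0],1),np.round(r[1],1),round(r[2],2),"med",np.median(p,0).round(1),"z",np.percentile(p[:,2],[2,98]).round(1))
rep("charger",270,400,220,295,34,48)
rep("charger all",270,400,220,295,25,48)
rep("wide top",335,395,230,290,90,110)
rep("wide hi",335,395,230,290,65,110)
rep("slim top",285,333,225,280,90,110)
rep("tray",440,535,230,320,15,32)
rep("tray floor",455,520,245,305,-5,10)
rep("bench",400,420,230,300,-20,20)
rep("yellow",315,380,145,208,20,700)
rep("roll",160,258,130,280,20,700)
rep("bottle",415,485,140,205,20,700)
rep("small bottle",388,420,155,195,20,700)
rep("dark black",388,440,110,155,20,900)
```

```text
charger 3029 [494.   59.3] [250.3 102.1] 77.54 med [492.3  66.4  41.2] z [36.7 45.5]
charger all 3067 [494.   59.3] [250.3 102.1] 77.54 med [491.   66.4  41.2] z [35.8 45.5]
wide top 623 [481.9   0.6] [92.1 34.5] 77.87 med [480.8   1.   99. ] z [ 94.3 103. ]
wide hi 755 [481.2   0.7] [92.3 61.8] 78.51 med [480.3   0.9  98.5] z [ 68.6 102.7]
slim top 348 [507.3 117.9] [52.2 34.4] 77.52 med [506.9 117.5  99.1] z [ 94.  103.1]
tray 614 [ 448.7 -306.5] [160.  162.7] 9.84 med [ 449.7 -312.    23.1] z [15.7 28.4]
tray floor 3633 [ 451.3 -313.5] [165.  144.7] 89.15 med [ 449.7 -310.9    3.2] z [-1.6  7.8]
bench 1393 [ 478.9 -125.7] [ 47.8 171.2] 88.0 med [ 476.4 -125.4   -1.6] z [-6.2  3. ]
yellow 3571 [632.7  23.5] [152.2 158. ] 0.53 med [613.2  36.  324.5] z [ 90.6 416.9]
roll 14362 [574.5 346.3] [287.  274.8] 89.83 med [562.4 282.4 321.3] z [143.2 340.1]
bottle 3500 [ 668.3 -203.7] [218.2  82.5] 89.42 med [ 666.2 -176.5  192.4] z [ 32.1 287.6]
small bottle 1054 [ 678.7 -103.4] [100.   56.6] 87.29 med [668.5 -95.8 123.3] z [ 25.9 238.4]
dark black 2330 [689.3 -87.3] [ 59.2 164.4] 19.92 med [683.7 -87.5 317.6] z [188.9 508.6]
```

```bash
cat >> h.py <<'E'
def rows(tx,ty,tz,yaw,n,s=None):
    "print n rows (turn z deg, shift cm) from the measured pose to the target; yaw = world angle of tool y"
    M=T(read_state());y0=np.degrees(np.arctan2(M[1,1],M[0,1]));dy=(yaw-y0+180)%360-180
    d=(np.array([tx,ty,tz])-M[:3,3])/n
    print("from",M[:3,3].round(1),"yaw",y0.round(2),"tilt",M[:3,2].round(4),"d/row mm",d.round(1),"dyaw",round(dy,2))
    for i in range(n):
        a=np.radians(y0+dy*i/n);ty_=np.array([np.cos(a),np.sin(a),0]);tx_=np.array([-np.sin(a)*1,np.cos(a),0])*1
        tx_=np.cross(ty_,[0,0,-1]);print([[0,0,round(-dy/n,2)],[round(float(d@tx_)/10,2),round(float(d@ty_)/10,2),round(-d[2]/10,2)]])
E
python3 - <<'E'
from h import *
for n in["top","scene"]:
    p=np.load(n+".npy").reshape(-1,3)
    for z in range(100,700,50):
        q=p[(p[:,2]>z)&(p[:,2]<z+50)&(abs(p[:,1])<130)&(p[:,0]>380)]
        if len(q): print(n,z,len(q),"minx",np.percentile(q[:,0],[0,1,5]).round(0),q[q[:,0].argmin()].round(0))
rows(482,0.6,227,-12.3,15)
E
```

```text
top 100 706 minx [457. 462. 473.] [457. -36. 101.]
top 150 380 minx [655. 656. 659.] [ 655. -107.  153.]
top 200 769 minx [574. 575. 576.] [574.  74. 247.]
top 250 1064 minx [573. 574. 575.] [573.  92. 284.]
top 300 3060 minx [556. 574. 576.] [556.  37. 331.]
top 350 1668 minx [606. 628. 633.] [606. 127. 395.]
top 400 2457 minx [596. 597. 627.] [596. 115. 445.]
top 450 3676 minx [586. 590. 620.] [586. 114. 497.]
top 500 4695 minx [581. 584. 634.] [581. 111. 513.]
top 550 5427 minx [645. 649. 652.] [645. -19. 550.]
top 600 7117 minx [645. 648. 652.] [645.  16. 645.]
top 650 380 minx [647. 647. 649.] [647.  14. 653.]
scene 100 1037 minx [454. 462. 471.] [454. -38. 102.]
scene 150 555 minx [653. 656. 660.] [ 653. -107.  163.]
scene 200 674 minx [572. 574. 575.] [572.  51. 245.]
scene 250 1288 minx [571. 572. 575.] [571.  76. 287.]
scene 300 2398 minx [556. 573. 575.] [556.  36. 330.]
scene 350 1108 minx [606. 609. 622.] [606. 119. 399.]
scene 400 1638 minx [593. 596. 603.] [593. 121. 449.]
scene 450 2075 minx [585. 588. 592.] [585. 110. 498.]
scene 500 2368 minx [578. 583. 632.] [578. 1
[... 485 characters left out ...]
], [-3.69, -1.66, np.float64(-0.0)]]
[[0, 0, np.float64(5.61)], [-3.84, -1.29, np.float64(-0.0)]]
[[0, 0, np.float64(5.61)], [-3.94, -0.91, np.float64(-0.0)]]
[[0, 0, np.float64(5.61)], [-4.01, -0.52, np.float64(-0.0)]]
[[0, 0, np.float64(5.61)], [-4.05, -0.13, np.float64(-0.0)]]
[[0, 0, np.float64(5.61)], [-4.04, 0.27, np.float64(-0.0)]]
[[0, 0, np.float64(5.61)], [-3.99, 0.66, np.float64(-0.0)]]
[[0, 0, np.float64(5.61)], [-3.91, 1.05, np.float64(-0.0)]]
[[0, 0, np.float64(5.61)], [-3.79, 1.43, np.float64(-0.0)]]
[[0, 0, np.float64(5.61)], [-3.63, 1.79, np.float64(-0.0)]]
[[0, 0, np.float64(5.61)], [-3.44, 2.14, np.float64(-0.0)]]
[[0, 0, np.float64(5.61)], [-3.21, 2.46, np.float64(-0.0)]]
```

Call:
send_rows([
  [[0,0,5.6],[-3.05,-2.66,0],8.5],
  [[0,0,5.6],[-3.3,-2.35,0],8.5],
  [[0,0,5.6],[-3.5,-2.0,0],8.5],
  [[0,0,5.6],[-3.7,-1.66,0],8.5],
  [[0,0,5.6],[-3.84,-1.3,0],8.5],
], newtons=30)

```text
t: 0.52
ee_pos: [275.4, 346.8, 227.2]
orientation: [-0.0, 0.394, 0.919, -0.0]
wrist_force: [1.1, 0.1, -0.2]
gripper_width: 0.999
gripper_force: 0.0
```

Call:
send_rows([
  [[0,0,5.6],[-3.94,-0.9,0],8.5],
  [[0,0,5.6],[-4.0,-0.52,0],8.5],
  [[0,0,5.6],[-4.05,-0.13,0],8.5],
  [[0,0,5.6],[-4.04,0.27,0],8.5],
  [[0,0,5.6],[-4.0,0.66,0],8.5],
])

```text
t: 0.93
ee_pos: [379.0, 173.2, 227.4]
orientation: [-0.0, 0.605, 0.796, 0.0]
wrist_force: [1.8, 0.8, -0.6]
gripper_width: 0.997
gripper_force: 0.0
```

Call:
send_rows([
  [[0,0,5.6],[-3.9,1.05,0],8.5],
  [[0,0,5.6],[-3.79,1.43,0],8.5],
  [[0,0,5.6],[-3.63,1.5,0],8.5],
  [[0,0,5.6],[-3.44,1.5,0],8.5],
  [[0,0,5.6],[-2.0,1.5,0],8.5],
])

```text
t: 1.35
ee_pos: [465.6, 9.7, 227.6]
orientation: [0.001, 0.781, 0.624, -0.001]
wrist_force: [0.7, -0.2, 0.3]
gripper_width: 1.003
gripper_force: 0.0
```

Run:
```python
from h import *
print(read_state()["q"].round(3), read_state()["t"])
d=snap("wrist");save(d,"w1");w=cloud(d);np.save("w1",w)
print(d["hand_eye"])
rows(482,0.6,150,-12.3,5)
p=w.reshape(-1,3);
for a,b in[(92,108),(50,90),(34,48)]:
    q=p[(p[:,2]>a)&(p[:,2]<b)&(np.hypot(p[:,0]-482,p[:,1])<60)]
    if len(q)>5: print(a,b,len(q),cv2.minAreaRect(q[:,:2].astype(np.float32)),np.median(q,0))
```

```text
[-0.621  0.15   0.641  1.747 -0.091  1.275 -0.182] 1.35
[[ 5.16844416e-04 -9.57329497e-01 -2.88998213e-01  7.35908459e+01]
 [ 9.99999630e-01  2.95891605e-04  8.08234973e-04  9.95153888e-02]
 [-6.88235035e-04 -2.88998524e-01  9.57329295e-01 -1.45222665e+02]
 [ 0.00000000e+00  0.00000000e+00  0.00000000e+00  1.00000000e+00]]
from [467.8   5.2 227.9] yaw -13.26 tilt [ 0.0034 -0.0061 -1.    ] d/row mm [  2.8  -0.9 -15.6] dyaw 0.96
[[0, 0, np.float64(-0.19)], [-0.02, 0.3, np.float64(1.56)]]
[[0, 0, np.float64(-0.19)], [-0.03, 0.3, np.float64(1.56)]]
[[0, 0, np.float64(-0.19)], [-0.03, 0.3, np.float64(1.56)]]
[[0, 0, np.float64(-0.19)], [-0.03, 0.3, np.float64(1.56)]]
[[0, 0, np.float64(-0.19)], [-0.03, 0.3, np.float64(1.56)]]
92 108 4331 ((483.8174133300781, -0.33892059326171875), (91.35899353027344, 33.81272888183594), 77.46820068359375) [483.95030882   3.40844639  98.94693507]
50 90 1149 ((481.5983581542969, 8.600845336914062), (66.3722152709961, 76.46272277832031), 13.123573303222656) [485.57723254   4.69212892  77.25283301]
34 48 5264 ((483.7131042480469, 0.654144287109375), (117.62419128417969, 99.85506439208984), 77.76077270507812) [473.16052116  16.32050462  40.92892364]
```

View pics/w1.png

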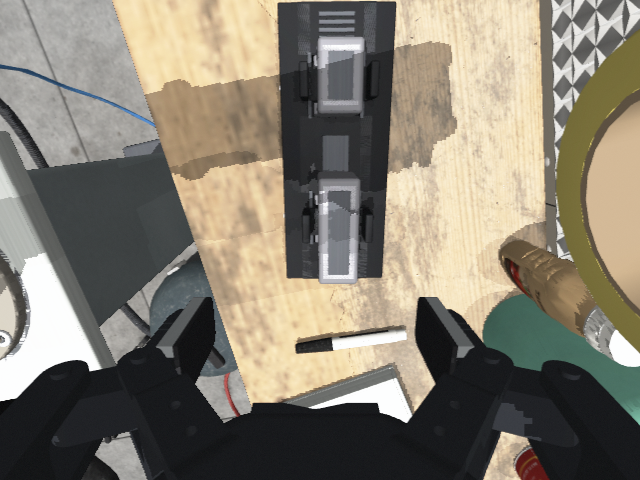

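The wrist view shows the wide pack at (340,228), with its tabs at (308,228) and (372,222). It lines up with the jaws, and the measured sizes match the ones given.

Call:
send_rows([
  [[0,0,-0.5],[0,0.5,2],8.5],
  [[0,0,-0.4],[0,0.5,2],8.5],
  [[0,0,0],[0,0.3,2],8.5],
  [[0,0,0],[0,0,0],8.5],
  [[0,0,0],[0,0,0],8.5],
])

```text
t: 1.82
ee_pos: [476.8, 12.2, 166.7]
orientation: [-0.001, 0.773, 0.635, -0.002]
wrist_force: [-0.1, -0.6, 0.7]
gripper_width: 0.996
gripper_force: 0.0
```

Run:
```python
from h import *
rows(483,0,69,-12.4,5)
```

```text
from [476.8  12.2 166.7] yaw -11.23 tilt [-3.4e-03 -6.0e-04 -1.0e+00] d/row mm [  1.2  -2.4 -19.5] dyaw -1.17
[[0, 0, np.float64(0.23)], [-0.22, 0.17, np.float64(1.95)]]
[[0, 0, np.float64(0.23)], [-0.21, 0.17, np.float64(1.95)]]
[[0, 0, np.float64(0.23)], [-0.21, 0.17, np.float64(1.95)]]
[[0, 0, np.float64(0.23)], [-0.21, 0.17, np.float64(1.95)]]
[[0, 0, np.float64(0.23)], [-0.21, 0.17, np.float64(1.95)]]
```

Call:
send_rows([
  [[0,0,0.6],[-0.5,0.4,1.5],8.5],
  [[0,0,0.6],[-0.5,0.4,1.5],8.5],
  [[0,0,0],[0,0,0],8.5],
  [[0,0,0],[0,0,0],8.5],
  [[0,0,0],[0,0,0],8.5],
])

```text
t: 2.23
ee_pos: [484.6, 1.1, 139.0]
orientation: [0.0, 0.779, 0.627, 0.001]
wrist_force: [-0.2, -1.0, -0.1]
gripper_width: 0.999
gripper_force: 0.0
```

Run:
```python
from h import *
rows(483,0,69,-12.4,1)
d=snap("wrist");save(d,"w2");w=cloud(d)
rows(483,0,69,-12.4,1)
p=w.reshape(-1,3);q=p[(p[:,2]>92)&(p[:,2]<108)&(np.hypot(p[:,0]-482,p[:,1])<60)]
print(len(q),cv2.minAreaRect(q[:,:2].astype(np.float32)),np.median(q,0))
```

```text
from [484.6   1.1 139. ] yaw -12.4 tilt [ 2.1e-03  7.0e-04 -1.0e+00] d/row mm [ -1.6  -1.1 -70. ] dyaw 0.0
[[0, 0, np.float64(-0.0)], [-0.14, -0.14, np.float64(7.0)]]
from [484.8   1.2 139.1] yaw -12.39 tilt [ 2.5e-03  9.0e-04 -1.0e+00] d/row mm [ -1.8  -1.2 -70.1] dyaw -0.01
[[0, 0, np.float64(0.01)], [-0.16, -0.15, np.float64(7.01)]]
8551 ((483.492431640625, -0.507171630859375), (91.67620849609375, 34.08917236328125), 77.75321960449219) [484.37814683   4.81742492  98.94322628]
```

View pics/w2.png

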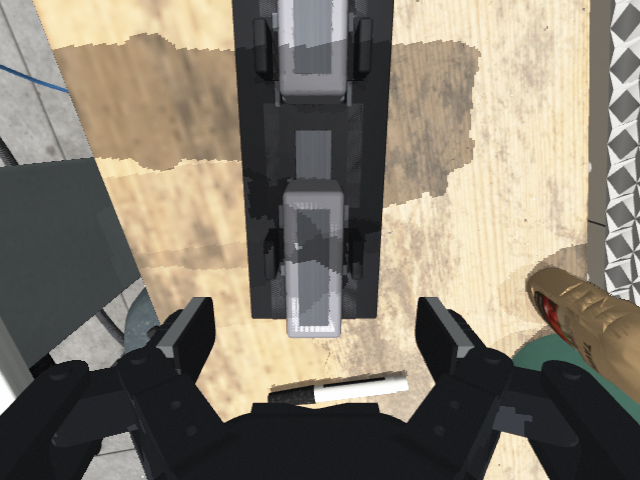

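The pack is centred between the jaws: pack at column 314, jaw centre at 316. It measures (483.4, -0.3). Descending now.

Call:
send_rows([
  [[0,0,0],[-0.15,-0.12,1.4],8.5],
  [[0,0,0],[0,0,1.8],8.5],
  [[0,0,0],[0,0,1.8],8.5],
  [[0,0,0],[0,0,1.4],8.5],
  [[0,0,0],[0,0,0.5],8.5],
])

```text
t: 2.7
ee_pos: [481.5, 0.1, 67.8]
orientation: [-0.001, 0.779, 0.627, -0.001]
wrist_force: [0.0, 0.3, 0.3]
gripper_width: 0.996
gripper_force: 0.0
```

Call:
send_rows([
  [[0,0,0],[0,0,0],8.5],
  [[0,0,0],[0,0,0],8.5],
])

```text
t: 2.87
ee_pos: [483.2, -0.4, 69.5]
orientation: [0.0, 0.779, 0.626, 0.001]
wrist_force: [0.7, -0.2, 0.7]
gripper_width: 0.993
gripper_force: 0.0
```

Run:
```python
from h import *
rows(483.3,-0.2,69,-12.4,1)
```

```text
from [ 4.832e+02 -4.000e-01  6.950e+01] yaw -12.42 tilt [ 1.5e-03  2.0e-04 -1.0e+00] d/row mm [ 0.1  0.2 -0.5] dyaw 0.02
[[0, 0, np.float64(-0.02)], [0.02, 0.01, np.float64(0.05)]]
```

Call:
send_rows([
  [[0,0,0],[0,0,0],7.0],
  [[0,0,0],[0,0,0],6.2],
  [[0,0,0],[0,0,0],5.0],
  [[0,0,0],[0,0,0],4.0],
  [[0,0,0],[0,0,0],3.0],
], newtons=32)

```text
t: 3.28
ee_pos: [483.8, -0.5, 70.9]
orientation: [0.0, 0.78, 0.626, 0.001]
wrist_force: [-2.4, -0.2, 9.2]
gripper_width: 0.392
gripper_force: 32.0
```

Call:
send_rows([
  [[0,0,0],[0,0,0],3.0],
  [[0,0,0],[0,0,0],3.0],
  [[0,0,0],[0,0,0],3.0],
  [[0,0,0],[0,0,0],3.0],
  [[0,0,0],[0,0,0],3.0],
])

```text
t: 3.7
ee_pos: [483.8, -0.5, 70.9]
orientation: [0.0, 0.78, 0.626, 0.002]
wrist_force: [-2.1, -0.1, 12.8]
gripper_width: 0.39
gripper_force: 32.3
```

Run:
```python
from h import *
d=snap("wrist");save(d,"w3")
```

```text
(no output)
```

View pics/w3.png

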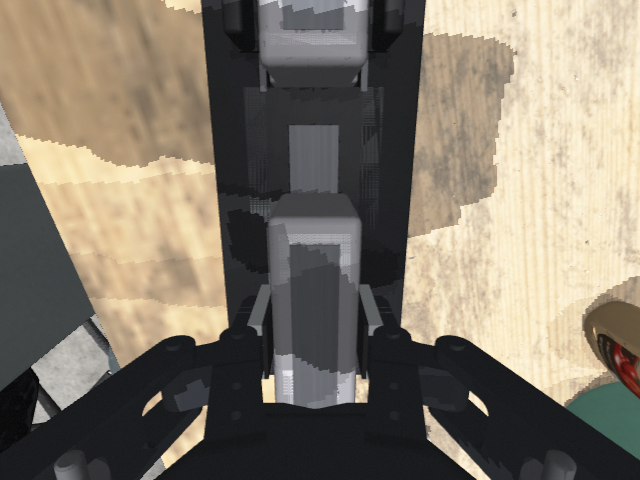

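The fingers are on both paddles at about (262,330) and (368,330), and both are pressed in evenly. Lifting gently.

Call:
send_rows([
  [[0,0,0],[0,0,-0.2],3.0],
  [[0,0,0],[0,0,-0.3],3.0],
  [[0,0,0],[0,0,-0.4],3.0],
  [[0,0,0],[0,0,-0.5],3.0],
  [[0,0,0],[0,0,0],3.0],
])

```text
t: 4.17
ee_pos: [482.4, -0.6, 83.2]
orientation: [-0.0, 0.78, 0.626, 0.0]
wrist_force: [-0.5, -0.4, -3.7]
gripper_width: 0.393
gripper_force: 32.9
```

Unlatched: the wrist reads -3.7 N, which is the pack's weight.

Call:
send_rows([
  [[0,0,0],[0,0,-0.7],3.0],
  [[0,0,0],[0,0,-1.0],3.0],
  [[0,0,0],[0,0,-1.2],3.0],
  [[0,0,0],[0,0,-1.4],3.0],
  [[0,0,0],[0,0,-1.5],3.0],
])

```text
t: 4.58
ee_pos: [480.8, -0.6, 141.2]
orientation: [-0.001, 0.78, 0.626, -0.001]
wrist_force: [-0.2, -0.6, -4.4]
gripper_width: 0.393
gripper_force: 33.3
```

Call:
send_rows([
  [[0,0,0],[0,0,-1.0],3.0],
  [[0,0,0],[0,0,-0.5],3.0],
  [[0,0,0],[0,0,0],3.0],
  [[0,0,0],[0,0,0],3.0],
])

```text
t: 4.92
ee_pos: [481.8, -0.5, 155.4]
orientation: [-0.0, 0.78, 0.626, -0.0]
wrist_force: [-1.3, 0.6, -5.0]
gripper_width: 0.395
gripper_force: 33.4
```

Run:
```python
from h import *
d=snap("scene");w=cloud(d)
# is the slim pack still in place; underside of wide pack
p=w.reshape(-1,3);q=p[(p[:,2]>92)&(p[:,2]<108)&(np.hypot(p[:,0]-507,p[:,1]-118)<35)]
print(len(q),cv2.minAreaRect(q[:,:2].astype(np.float32)),np.median(q,0))
save({"img":d["img"][180:330,240:440].repeat(3,0).repeat(3,1)},"s2")
M=T(read_state());print(M[:3,3])
rows(449,-306.5,M[2,3],-12.4,15);rows(449,-306.5,M[2,3],9.8-0,15)
```

```text
60 ((505.856689453125, 118.56896209716797), (52.42660903930664, 34.472347259521484), 78.98477172851562) [496.89834035 124.90300817 100.06632913]
[ 4.81495014e+02 -4.78094560e-01  1.54929774e+02]
from [481.5  -0.5 154.9] yaw -12.44 tilt [-2.e-03  1.e-04 -1.e+00] d/row mm [ -2.2 -20.4   0. ] dyaw 0.04
[[0, 0, np.float64(-0.0)], [-2.04, 0.23, np.float64(-0.0)]]
[[0, 0, np.float64(-0.0)], [-2.04, 0.23, np.float64(-0.0)]]
[[0, 0, np.float64(-0.0)], [-2.04, 0.23, np.float64(-0.0)]]
[[0, 0, np.float64(-0.0)], [-2.04, 0.23, np.float64(-0.0)]]
[[0, 0, np.float64(-0.0)], [-2.04, 0.23, np.float64(-0.0)]]
[[0, 0, np.float64(-0.0)], [-2.04, 0.23, np.float64(-0.0)]]
[[0, 0, np.float64(-0.0)], [-2.04, 0.23, np.float64(-0.0)]]
[[0, 0, np.float64(-0.0)], [-2.04, 0.23, np.float64(-0.0)]]
[[0, 0, np.float64(-0.0)], [-2.04, 0.23, np.float64(-0.0)]]
[[0, 0, np.float64(-0.0)], [-2.04, 0.23, np.float64(-0.0)]]
[[0, 0, np.float64(-0.0)], [-2.04, 0.23, np.float64(-0.0)]]
[[0, 0, np.float64(-0.0)], [-2.04, 0.23, np.float64(-0.0)]]
[[0, 0, np.float64(-0.0)], [-2.04, 0.23, np.float64(-0.0)]]
[[0, 0, np.float64(
[... 429 characters left out ...]
07, np.float64(-0.0)]]
[[0, 0, np.float64(-1.48)], [-2.05, 0.02, np.float64(-0.0)]]
[[0, 0, np.float64(-1.48)], [-2.05, -0.04, np.float64(-0.0)]]
[[0, 0, np.float64(-1.48)], [-2.05, -0.09, np.float64(-0.0)]]
[[0, 0, np.float64(-1.48)], [-2.05, -0.14, np.float64(-0.0)]]
[[0, 0, np.float64(-1.48)], [-2.04, -0.2, np.float64(-0.0)]]
[[0, 0, np.float64(-1.48)], [-2.04, -0.25, np.float64(-0.0)]]
[[0, 0, np.float64(-1.48)], [-2.03, -0.3, np.float64(-0.0)]]
[[0, 0, np.float64(-1.48)], [-2.02, -0.35, np.float64(-0.0)]]
[[0, 0, np.float64(-1.48)], [-2.01, -0.41, np.float64(-0.0)]]
[[0, 0, np.float64(-1.48)], [-2.0, -0.46, np.float64(-0.0)]]
[[0, 0, np.float64(-1.48)], [-1.99, -0.51, np.float64(-0.0)]]
```

View pics/s2.png

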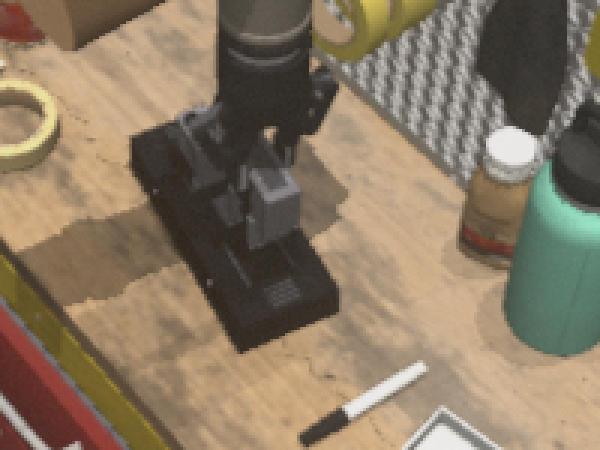

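The wide pack hangs upright at about (275,205) and the slim pack is still in its bay at (200,130). Before moving over, I'll check the space above the tray.

Run:
```python
from h import *
for n in["top","scene"]:
    p=np.load(n+".npy").reshape(-1,3);q=p[(p[:,2]>40)&(p[:,2]<600)]
    r=np.hypot(q[:,0]-449,q[:,1]+306.5);i=np.argsort(r)[:200:40];print(n,np.c_[r[i],q[i]].round(0).tolist())
```

```text
top [[124.0, 414.0, -426.0, 112.0], [127.0, 428.0, -432.0, 133.0], [128.0, 426.0, -433.0, 131.0], [130.0, 429.0, -435.0, 145.0], [131.0, 406.0, -430.0, 104.0]]
scene [[126.0, 412.0, -426.0, 105.0], [130.0, 424.0, -434.0, 139.0], [132.0, 426.0, -437.0, 145.0], [133.0, 385.0, -423.0, 50.0], [135.0, 571.0, -363.0, 530.0]]
```

Call:
send_rows([
  [[0,0,0],[-1.0,0.1,0],3.0],
  [[0,0,0],[-1.7,0.2,0],3.0],
  [[0,0,0],[-2.3,0.25,0],3.0],
  [[0,0,0],[-2.5,0.3,0],3.0],
  [[0,0,0],[-2.5,0.3,0],3.0],
])

```text
t: 5.38
ee_pos: [470.9, -102.3, 154.8]
orientation: [-0.0, 0.779, 0.626, -0.001]
wrist_force: [-0.2, -0.4, -4.6]
gripper_width: 0.393
gripper_force: 33.3
```

Call:
send_rows([
  [[0,0,0],[-2.5,0.25,0],3.0],
  [[0,0,0],[-2.5,0.25,0],3.0],
  [[0,0,0],[-2.5,0.25,0],3.0],
  [[0,0,0],[-2.5,0.25,0],3.0],
  [[0,0,0],[-2.5,0.25,0],3.0],
])

```text
t: 5.8
ee_pos: [455.8, -227.2, 154.8]
orientation: [-0.001, 0.78, 0.626, -0.001]
wrist_force: [-0.6, -1.0, -4.7]
gripper_width: 0.391
gripper_force: 33.3
```

Call:
send_rows([
  [[0,0,0],[-2.5,0.25,0],3.0],
  [[0,0,0],[-2.0,0.25,0],3.0],
  [[0,0,0],[-1.5,0.2,0],3.0],
  [[0,0,0],[-0.8,0.1,0],3.0],
  [[0,0,0],[0,0,0],3.0],
])

```text
t: 6.22
ee_pos: [448.6, -296.6, 155.1]
orientation: [0.0, 0.781, 0.624, -0.001]
wrist_force: [0.0, -0.1, -5.0]
gripper_width: 0.394
gripper_force: 33.3
```

Run:
```python
from h import *
rows(451,-303,65,-12.4,1)
d=snap("scene");w=cloud(d);p=w.reshape(-1,3)
q=p[(p[:,2]>10)&(p[:,2]<33)&(np.hypot(p[:,0]-449,p[:,1]+306)<125)]
print("tray",len(q),cv2.minAreaRect(q[:,:2].astype(np.float32)))
save({"img":d["img"][200:430,300:500].repeat(2,0).repeat(2,1)},"s3")
```

```text
from [ 448.6 -296.6  155.1] yaw -12.71 tilt [-0.002  -0.0018 -1.    ] d/row mm [  2.4  -6.4 -90.1] dyaw 0.31
[[0, 0, np.float64(-0.31)], [-0.57, 0.38, np.float64(9.01)]]
tray 747 ((447.5654296875, -304.1792907714844), (164.72779846191406, 166.4402618408203), 10.208259582519531)
```

View pics/s3.png

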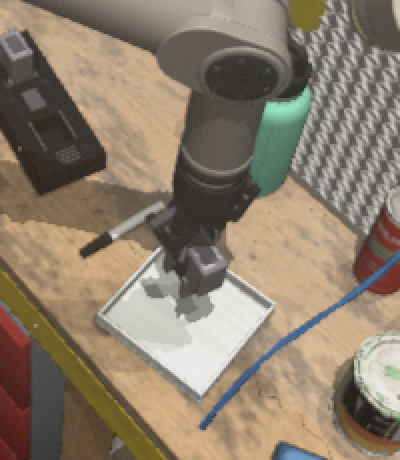

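The pack hangs over the tray at about (205,268), the tray is empty and the hose is clear. Lowering.

Call:
send_rows([
  [[0,0,0],[-0.3,0.2,1.0],3.0],
  [[0,0,0],[-0.3,0.2,2.0],3.0],
  [[0,0,0],[0,0,2.2],3.0],
  [[0,0,0],[0,0,1.6],3.0],
  [[0,0,0],[0,0,0.8],3.0],
])

```text
t: 6.68
ee_pos: [452.1, -296.9, 76.2]
orientation: [-0.003, 0.779, 0.627, -0.0]
wrist_force: [-1.3, 1.2, -4.4]
gripper_width: 0.391
gripper_force: 33.3
```

Call:
send_rows([
  [[0,0,0],[0,0,0.3],3.0],
  [[0,0,0],[0,0,0],3.0],
  [[0,0,0],[0,0,0],3.0],
])

```text
t: 6.93
ee_pos: [453.9, -300.4, 77.3]
orientation: [0.001, 0.779, 0.627, 0.0]
wrist_force: [0.0, -0.2, -4.3]
gripper_width: 0.394
gripper_force: 33.4
```

Call:
send_rows([
  [[0,0,0],[0,0,0.3],3.0],
  [[0,0,0],[0,0,0.3],3.0],
  [[0,0,0],[0,0,0.2],3.0],
  [[0,0,0],[0,0,0],3.0],
  [[0,0,0],[0,0,0],3.0],
])

```text
t: 7.35
ee_pos: [453.0, -300.3, 68.6]
orientation: [-0.0, 0.78, 0.626, 0.0]
wrist_force: [-0.1, -1.1, -4.1]
gripper_width: 0.39
gripper_force: 33.4
```

Call:
send_rows([
  [[0,0,0],[0,0,0.1],3.0],
  [[0,0,0],[0,0,0],3.0],
  [[0,0,0],[0,0,0],3.0],
])

```text
t: 7.6
ee_pos: [453.1, -300.4, 67.6]
orientation: [0.0, 0.78, 0.626, 0.0]
wrist_force: [-0.3, 0.2, -4.4]
gripper_width: 0.391
gripper_force: 33.4
```

Call:
send_rows([
  [[0,0,0],[0,0,0.1],3.0],
  [[0,0,0],[0,0,0],3.0],
  [[0,0,0],[0,0,0],3.0],
])

```text
t: 7.85
ee_pos: [453.2, -300.6, 67.1]
orientation: [0.0, 0.78, 0.626, 0.0]
wrist_force: [-1.2, 0.3, 0.1]
gripper_width: 0.393
gripper_force: 33.9
```

Call:
send_rows([
  [[0,0,0],[0,0,0.1],3.0],
  [[0,0,0],[0,0,0],3.0],
  [[0,0,0],[0,0,0],3.0],
])

```text
t: 8.1
ee_pos: [453.3, -300.6, 67.1]
orientation: [0.0, 0.78, 0.626, 0.0]
wrist_force: [-3.3, 2.0, 6.3]
gripper_width: 0.391
gripper_force: 34.9
```

The pack has touched down. Opening slowly.

Call:
send_rows([
  [[0,0,0],[0,0,-0.08],3.0],
  [[0,0,0],[0,0,0],4.2],
  [[0,0,0],[0,0,0],4.8],
  [[0,0,0],[0,0,0],5.3],
  [[0,0,0],[0,0,0],5.8],
], newtons=20)

```text
t: 8.52
ee_pos: [452.9, -300.1, 65.9]
orientation: [-0.0, 0.78, 0.626, -0.0]
wrist_force: [1.1, 0.8, -3.8]
gripper_width: 0.68
gripper_force: 2.7
```

Call:
send_rows([
  [[0,0,0],[0,0,0],6.4],
  [[0,0,0],[0,0,0],7.2],
  [[0,0,0],[0,0,0],8.5],
  [[0,0,0],[0,0,0],8.5],
  [[0,0,0],[0,0,0],8.5],
])

```text
t: 8.93
ee_pos: [453.5, -300.7, 66.9]
orientation: [0.001, 0.78, 0.626, 0.0]
wrist_force: [-0.3, -0.4, -0.6]
gripper_width: 0.999
gripper_force: 0.0
```

Call:
send_rows([
  [[0,0,0],[0,0,-0.5],8.5],
  [[0,0,0],[0,0,-1.5],8.5],
  [[0,0,0],[0,0,-2.0],8.5],
  [[0,0,0],[0,0,-2.5],8.5],
  [[0,0,0],[0,0,-2.5],8.5],
])

```text
t: 9.35
ee_pos: [452.7, -300.2, 157.5]
orientation: [-0.0, 0.78, 0.626, -0.0]
wrist_force: [0.8, -0.0, 0.7]
gripper_width: 0.998
gripper_force: 0.0
```

Call:
send_rows([
  [[0,0,0],[0,0,-1.5],8.5],
  [[0,0,0],[0,0,0],8.5],
  [[0,0,0],[0,0,0],8.5],
])

```text
t: 9.6
ee_pos: [453.6, -300.8, 172.5]
orientation: [0.001, 0.78, 0.626, 0.001]
wrist_force: [-0.6, 0.2, 0.5]
gripper_width: 0.993
gripper_force: 0.0
```

Run:
```python
from h import *
d=snap("scene");save({"img":d["img"][200:430,260:500].repeat(2,0).repeat(2,1)},"s4")
w=cloud(snap("wrist"));p=w.reshape(-1,3)
q=p[(p[:,2]>85)&(p[:,2]<110)&(np.hypot(p[:,0]-452,p[:,1]+302)<60)]
print(len(q),cv2.minAreaRect(q[:,:2].astype(np.float32)),np.percentile(q[:,2],[2,50,98]),read_state()["wrist_force"])
```

```text
6408 ((452.7796630859375, -299.691650390625), (91.56844329833984, 34.06201171875), 77.53343963623047) [91.6138174  94.94409998 96.44006315] [ 0.49158506  0.63063515 -1.29220342]
```

View pics/s4.png

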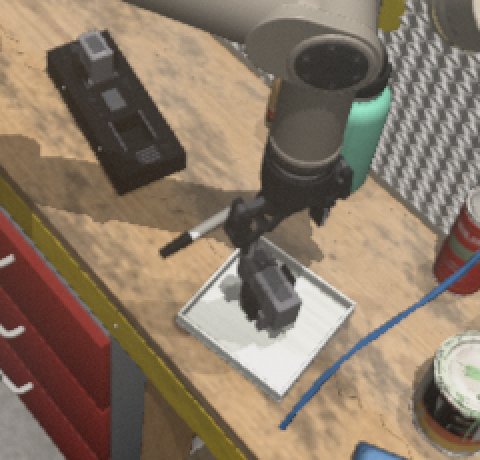

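The wide pack stands upright in the tray at about (270,300), with its top at 95–96 mm where 96 is expected. The slim pack is still in its bay at (97,55), and the gripper is clear.

```bash
python3 -c "
from cell import robot
print(robot.close_job())"
```

```text
the job is handed in; nothing more can be done
None
```

The job is handed in: the wide pack is unlatched, lifted out and standing upright, released, in the tray, and the narrow pack is still clipped in its bay.

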